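# Fit the blade to the weed scraper head

### The arm

A 6-joint arm with a two-finger parallel gripper is mounted at the origin on the work surface. World frame = base frame: x ahead of the robot, y to its left, z up, the work surface at z = 0. Lengths are in mm, angles in rad, forces in N, time in s.
With the tool pointing down it reaches from about 350 to 925 mm from the base axis. Payload 6.4 kg.
Tool frame: the origin (TCP) lies midway between the tips of the shut fingers; the grasp point (between the pads) lies 19 mm behind it; z points along the fingers, y is the direction in which the jaws open and shut (so a half turn about z gives the same grasp; the last joint's range is limited). The gripper opens to 85 mm and grips with 20 to 120 N. Pads are 22 mm wide; open, the fingers measure 114 mm over their backs; the gripper's body (76 mm by 85 mm) begins 54 mm behind the grasp point. The pads swing forward as they close: fully open they stand 13 mm farther back than shut.
Start: joints at [-1.452, 0.245, 1.558, -0, 1.339, -0.174], TCP at [187.617, -622.345, 231.29] pointing down, gripper open.
Joint ranges: [-3.13, 3.13], [-1.02, 2.26], [0.13, 2.54], [-0.95, 4.09], [0.21, 2.88], [-2.74, 2.74]. Speed limits (rad/s): [2.57, 2.57, 3.14, 3.14, 3.14, 3.14].

### API

Orientations are given as a unit quaternion [x, y, z, w].
In Python, from station import env, cams, job gives the robot as it stands. The module is installed in compiled form; this text tells all that it offers.
- The arm moves only by the tool jog_arm, never from a script. Its argument "deltas" is a list of rows, each a list of 3 entries, a list of its own where there are three numbers: the shift along the tool's x, y, z in cm, then the turn about the tool's z in rad, then the gripper command: -1 is fully open, 1 is shut, values between are in proportion. In form: [[[dx, dy, dz], spin, gripper], ...]. A call has exactly 8 rows; each row is the pose to reach, as a shift and turn from the pose commanded when the call began, along the tool's axes at that moment; what a row does not reach only later rows make up. A row lasts 1/8 s, in which the tool goes at most 62.5 mm and 10.7 degrees, less where a joint would pass 70% of its speed; a pose out of reach is approached as far as the arm can. A call with a gripper value outside its range is refused whole. The fingers move at their own pace and stop on an object; the grip force is fixed at half the most. Time passes only in rows, so rows that repeat a pose let the fingers close, or fill a call up. It gives the time, the measured TCP pose, the force and the opening at its end, in the units of the state.
- env.state(): the state, without advancing time (a new reading comes with each control period).
- cams.capture(name): name is "scene" or "side" or "wrist"; returns the picture (480x640x3 uint8, blue, green, red); there is no depth.
- cams.get_calibration(name): a dict with "K" (3x3 intrinsics, pixels), "origin" and "orientation" of the camera in the world. Camera axes: x right, y up, looking along -z (the intrinsics and any distortion apply to the point x, -y, -z); pixel columns grow to the right and rows downward; lengths in mm; the calibration is good to about 2 mm. A picture is of the moment at which its call begins: read the wrist's pose just before it. get_calibration takes no time and is no camera call; for the wrist camera it gives the pose at the moment of the call.
- job.close_job(): hands the job in, once; it reports no verdict.
The state is a dict: "t": time; "q": joint angles; "qd": joint speeds; "tau": joint torques, N m; "tool_pos": TCP position; "tool_rot": TCP orientation; "wrist_force": force on the tool from outside, world axes, zero at the start; "moment": the same for the moment, N m; "gripper_width": finger opening in mm.
Only numpy, scipy, OpenCV 4.12 (cv2) and the standard library are available. Lean on these libraries where they do the work, as an engineer would, in place of code of your own. Each camera call takes 0.05 s, during which the arm holds its last target.

### The job

Fit the loose blade to the weed scraper head on the potting bench: lay it flat on the bed, slide it in until its notch is fully home on the locating pin, the blade square to the head, then swing the keeper bar fully across the blade and let go. The pin is set somewhere along its slot, so find it gently by feel, never forcing the blade against the head, and leave the other things on the bench alone.

Things in the scene. Friction and masses are not known exactly. Their poses are not given: they have to be found in the camera images.
- head: Grey cast scraper head fixed on a wooden board (150 x 160 x 14 mm). Origin on the bench top below the middle of the pin slot; z up; x = the way the blade slides in, from the open front to the rear handle socket. Flat bed 45 mm above the origin, 142 mm wide from x = -35 to +65 mm; in front of it a tongue 26 mm wide, 20 mm thick, reaches to x = -58 mm: blade edges overhang it.
- pin_slot (a point): Middle of the pin's cross slot, on the bed; axes as the head's. One round pin (5 mm diameter, 7 mm high) is locked in the slot anywhere from y = -16 to +16 mm: where is not measured. Blade home (pin at the notch's end): blade centre at x = -43.5, z = +2.5 mm, at the y the pin gives. Blade's plain end striking the pin: x = -57.5 mm. Over 30 N between blade and head damages them.
- blade_center (a point): Centre, half-way through its thickness, of the loose flat steel blade: 110 x 64 x 5 mm, about 0.2 kg. x along its length to the notched end, y across its width (grasp across it, on the plain half), z up. Open square notch in the middle of the +x end, 7 mm wide, 14 mm deep. It starts flat on the wooden block, its long edges overhanging by about 12 mm, notch roughly away from the robot.
- rest: Fixed wooden block under the blade: 80 mm along x, 40 mm wide, 45 mm high; origin at the centre of its underside.
- keeper (a joint): Flat keeper bar, 14 mm wide, on an upright pivot at x = -22, y = +60 mm of the head. 0 = open, pointing 0.3 rad outward (to +y) of the head's +x; turns clockwise seen from above; 1.871 = closed at its stop, across the blade, pointing to the head's -y. Stays where it is left; about 2 N at its peg moves it. Underside 8 mm above the bed, 3 mm over a blade lying flat; top 13 mm above the bed.
- keeper_peg (a point): Middle of the upright round peg (12 mm diameter, 30 mm high, from 58 to 88 mm above the bench) near the free end of the keeper bar, 56 mm from the pivot. It moves with the bar; grip it from above or push it sideways.
- pot: Bystander: empty black plant pot, 70 x 70 mm, 65 mm high; origin at the centre of its underside.
- stone: Bystander: sharpening stone, 120 x 45 mm, 22 mm high; origin at the centre of its underside.
- brush: Bystander: small hand brush lying on the bench; origin about its middle, on its underside.
Not all that is in view belongs to the job. Of the things that look like the part that bears blade_center, the largest one is meant.

How it is judged:
By the outcome, as a careful person would: the job done as asked, in the order asked, and still so for the second after the job is handed in, with the robot touching nothing.
It also fails if it takes over 72 s, if anything falls off the work surface, if the arm or the gripper's body presses on something with over 40 N, if the wrist force passes 120 N, or if a joint passes its speed limit or range.

## Working session

There is one attempt and no reset: what is moved stays moved. The work goes in short steps, Python scripts to look and compute and a tool call to move; the robot and the scene stay as the last step left them, time stands still between calls to the robot, and variables do not carry over. Pictures are saved under pics/ and viewed, and the job is handed in when it is done.

Besides the shell and the picture viewer there is one more tool, called in YAML: its name, and indented under it one key for each argument. jog_arm: Moves the arm, as the interface text tells. Its arguments: {"type":"object","properties":{"deltas":{"type":"array"}},"required":["deltas"]}

```bash
mkdir -p pics
cat > h.py <<'E'
import numpy as np,cv2
from scipy.spatial.transform import Rotation as R
from station import env,cams,job
def save(n,f):
    im=cams.capture(n); cv2.imwrite('pics/'+f+'.png',im); return im
def cal(n):
    c=cams.get_calibration(n); return np.array(c['K']),np.array(c['origin']),R.from_quat(c['orientation']).as_matrix(),c
def px2w(n,u,v,z,c=None):
    K,o,M,_=c or cal(n)
    d=np.linalg.inv(K)@np.array([u,v,1.]); d=M@np.array([d[0],-d[1],-d[2]])
    return o+d*(z-o[2])/d[2]
def w2px(n,p,c=None):
    K,o,M,_=c or cal(n)
    q=M.T@(np.array(p,float)-o); q=K@np.array([q[0],-q[1],-q[2]]); return q[:2]/q[2]
E
python3 - <<'E'
from h import *
print(env.state())
for n in ['scene','side','wrist']:
    print(cal(n)[3]); save(n,n+'0')
E
```

```text
{'t': 0.0, 'q': array([-1.45209314e+00,  2.45806268e-01,  1.55904472e+00, -2.16343232e-05,
        1.33869604e+00, -1.74086103e-01]), 'qd': array([ 0.001016  , -0.00059473, -0.00117485,  0.00078809,  0.00108913,
       -0.00064779]), 'tau': array([-1.37286133e-03, -4.29512751e+01, -3.26123929e+01, -2.04295793e-04,
        5.38109016e-03, -1.13168005e-05]), 'tool_pos': array([ 187.54605204, -621.75967249,  230.16880808]), 'tool_rot': array([ 9.89302591e-01,  1.45874699e-01,  1.65356630e-05, -9.77104474e-04]), 'wrist_force': array([ 0.04887853, -0.03164119, -0.14337412]), 'moment': array([-0.03203147,  0.01105194,  0.00231059]), 'gripper_width': 85.28642062823823}
{'K': array([[474.22165504,   0.        , 322.1516243 ],
       [  0.        , 474.22165504, 238.5351711 ],
       [  0.        ,   0.        ,   1.        ]]), 'origin': array([1053.0945565 , -682.36999325,  953.42649748]), 'orientation': array([0.34529418, 0.10393699, 0.27047207, 0.89264432])}
{'K': array([[460.23839393,   0.        , 320.68892989],
       [  0.        , 460.23839393, 237.38463921],
       [  0.        ,   0.        ,   1.        ]]), 'origin': array([166.00634329, 666.19881007, 564.0706263 ]), 'orientation': array([-0.13541348,  0.47077547,  0.84136559, -0.22833656])}
{'K': array([[350.11740674,   0.        , 316.59001649],
       [  0.        , 350.11740674, 240.90419735],
       [  0.        ,   0.        ,   1.        ]]), 'origin': array([ 261.94988685, -600.06300996,  373.39939482]), 'orientation': array([-0.11918462,  0.09070099, -0.58959097,  0.79369442])}
```

View pics/scene0.png

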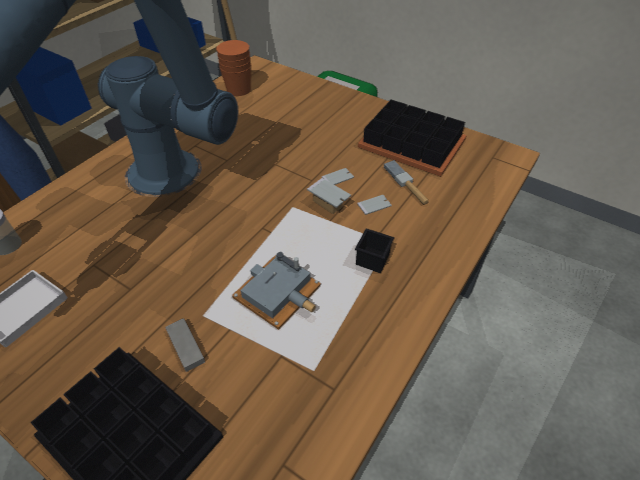

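View pics/side0.png

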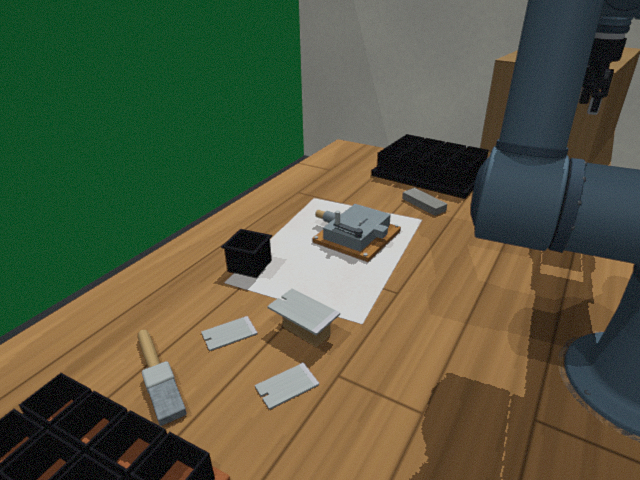

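View pics/wrist0.png

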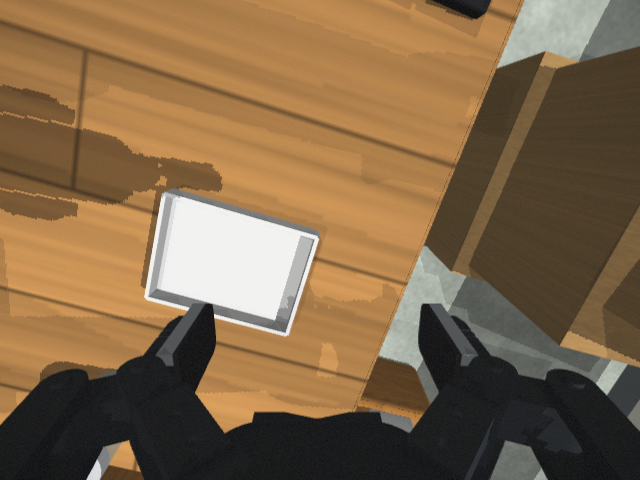

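Three blade-like plates appear in the side view: (303,311) on the wooden block, and (229,333) and (287,385) flat on the bench. The one on the block is the largest and matches the description. I'll enlarge to confirm.

Run:
```python
import cv2
a=cv2.imread('pics/side0.png')[270:420,190:360]; cv2.imwrite('pics/c1.png',cv2.resize(a,None,fx=4.6,fy=4,interpolation=2) if 0 else cv2.resize(a,None,fx=4,fy=4,interpolation=2))
a=cv2.imread('pics/scene0.png')[155:225,295:400]; cv2.imwrite('pics/c2.png',cv2.resize(a,None,fx=7,fy=7,interpolation=2))
a=cv2.imread('pics/scene0.png')[240:335,225:330]; cv2.imwrite('pics/c3.png',cv2.resize(a,None,fx=6,fy=6,interpolation=2))
a=cv2.imread('pics/side0.png')[190:270,300:410]; cv2.imwrite('pics/c4.png',cv2.resize(a,None,fx=7,fy=7,interpolation=2))
```

```text
(no output)
```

View pics/c1.png

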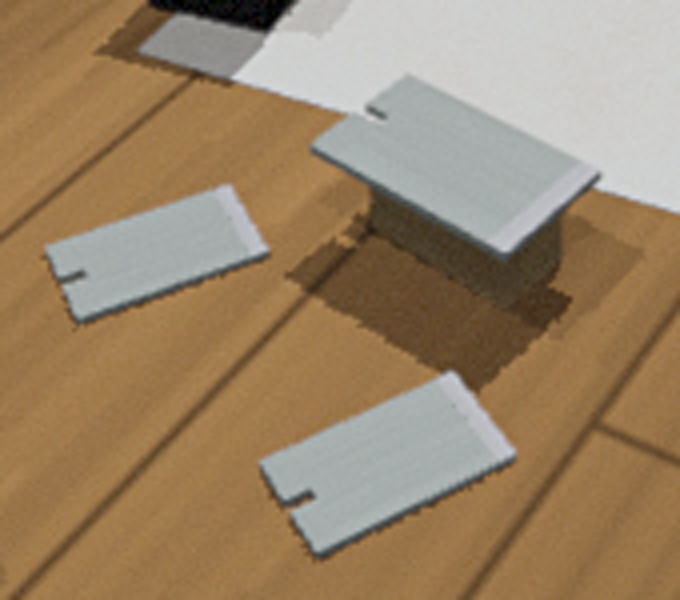

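View pics/c2.png

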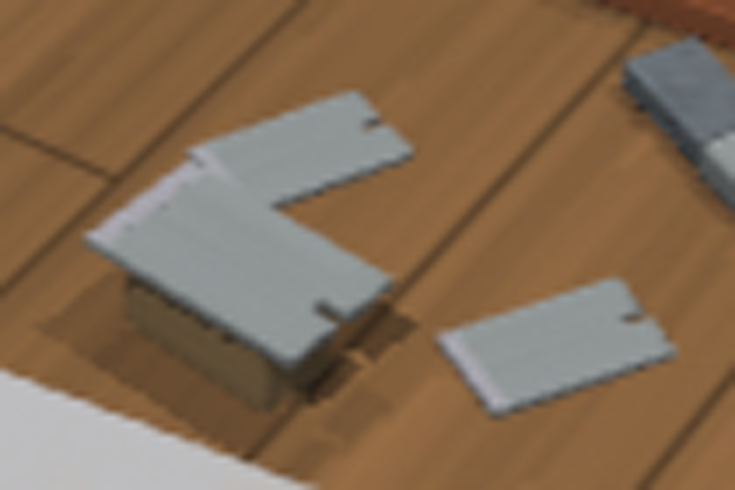

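View pics/c3.png

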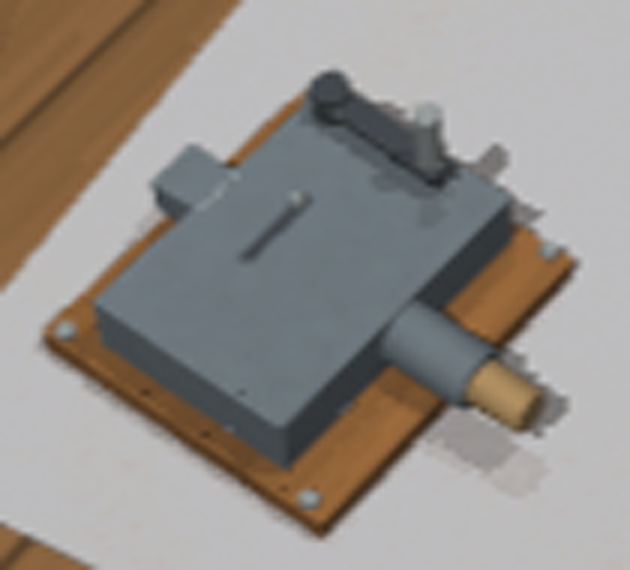

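View pics/c4.png

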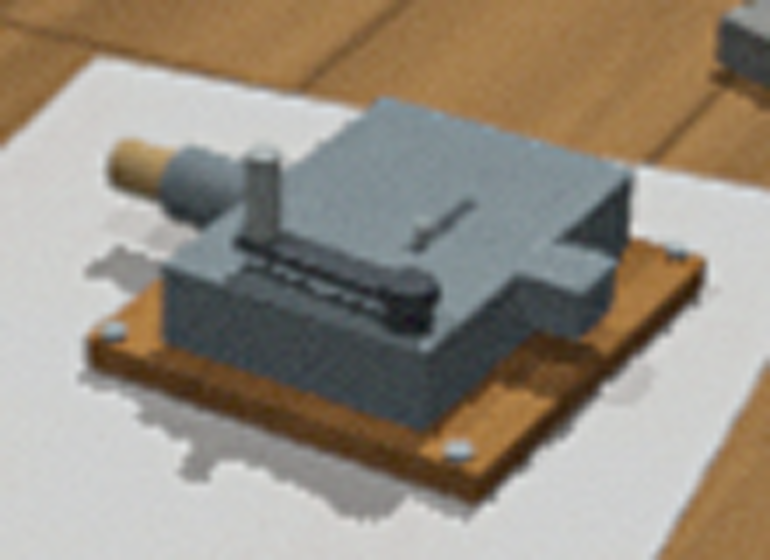

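Run:
```python
from h import *
C=cal('scene');S=cal('side')
sc=lambda l,f,o,z,n,c:np.array([px2w(n,o[0]+u/f,o[1]+v/f,z,c) for u,v in l])
def rep(t,P):
    print(t,P[:,:2].round(1).tolist(),P[:,:2].mean(0).round(1))
rep('bed sc FR,RR,RL,FL',sc([(98,308),(285,428),(512,205),(305,95)],6,(225,240),45,'scene',C))
rep('pinbase sc, slotends',sc([(296,203),(246,258),(302,200)],6,(225,240),45,'scene',C))
rep('bed side RR?',sc([(375,97),(632,172),(425,350),(163,265)],7,(300,190),45,'side',S))
rep('slot side',sc([(415,248),(472,203)],7,(300,190),45,'side',S))
rep('blade sc',sc([(88,237),(200,165),(392,285),(292,362)],7,(295,155),50,'scene',C))
rep('blade side',sc([(502,250),(600,175),(408,75),(312,148)],4,(190,270),50,'side',S))
rep('peg top sc',sc([(429,112)],6,(225,240),88,'scene',C))
rep('peg top side',sc([(263,155)],7,(300,190),88,'side',S))
```

```text
bed sc FR,RR,RL,FL [[531.0, -239.7], [626.1, -243.2], [636.9, -107.6], [532.0, -107.8]] [ 581.5 -174.6]
pinbase sc, slotends [[563.7, -155.2], [564.1, -188.2], [564.8, -152.7]] [ 564.2 -165.4]
bed side RR? [[618.8, -238.8], [518.4, -232.1], [527.8, -95.9], [624.0, -101.0]] [ 572.3 -166.9]
slot side [[558.7, -150.5], [555.8, -186.4]] [ 557.2 -168.5]
blade sc [[458.0, 137.5], [471.2, 200.1], [575.7, 181.7], [566.3, 121.9]] [517.8 160.3]
blade side [[460.9, 200.4], [448.7, 140.9], [557.3, 124.2], [564.7, 187.4]] [507.9 163.2]
peg top sc [[602.8, -114.7]] [ 602.8 -114.7]
peg top side [[593.6, -111.6]] [ 593.6 -111.6]
```

The crops confirm the plate on the block is clearly bigger than the two on the bench (scene ~(330,192)). The pin shows near the +y end of the slot. Next I'll work out the wrist-camera geometry so I can take precise looks.

```bash
cat >> h.py <<'E'
def tool():
    s=env.state(); return np.array(s['tool_pos']),R.from_quat(s['tool_rot']).as_matrix(),s
def goal(p,yaw):
    "deltas (cm, rad) to reach TCP p with tool x at world yaw, from measured pose"
    t,M,s=tool(); d=M.T@(np.array(p,float)-t)/10
    cur=np.arctan2(M[1,0],M[0,0]); sp=-(yaw-cur)
    return d.round(3),round(float(sp),4),round(float(cur),4)
E
python3 - <<'E'
from h import *
t,M,s=tool();K,o,Mc,_=cal('wrist')
print('cam in tool',M.T@(o-t),'fwd',M.T@(-Mc[:,2]),'imgright',M.T@Mc[:,0])
for u,v in [(0,0),(640,0),(640,480),(0,480),(320,240)]:
    print((M.T@(px2w('wrist',u,v,50)-t)).round())
print(goal([430,160,250],-.17))
E
```

```text
cam in tool [  77.54998345    0.37881458 -143.09144673] fwd [-0.29645994 -0.00173163  0.95504372] imgright [-3.28250359e-04  9.99998482e-01  1.71124416e-03]
[ 179. -253.  181.]
[178. 257. 180.]
[-329.  395.  180.]
[-332. -390.  181.]
[-22.   3. 180.]
(array([ 45.779, -67.869,  -1.844]), 0.4628, 0.2928)
```

Run:
```python
from h import *
print(goal([500,-170,215],0))
```

```text
(array([ 42.956, -34.248,   1.606]), 0.2928, 0.2928)
```

jog_arm:
  deltas:
    - [[5.4,-4.3,0.2],0.05,-1]
    - [[10.8,-8.6,0.4],0.1,-1]
    - [[16.2,-12.9,0.6],0.15,-1]
    - [[21.6,-17.2,0.8],0.2,-1]
    - [[27,-21.5,1.0],0.25,-1]
    - [[32.4,-25.8,1.2],0.29,-1]
    - [[37.8,-30.1,1.4],0.293,-1]
    - [[43,-34.2,1.6],0.293,-1]

```text
t: 1.15
tool_pos: [473.0, -209.6, 216.7]
tool_rot: [1.0, -0.0, 0.0, 0.0]
wrist_force: [1.0, -1.5, -1.1]
gripper_width: 85.2
```

jog_arm:
  deltas:
    - [[0,0,0],0,-1]
    - [[0,0,0],0,-1]
    - [[0,0,0],0,-1]
    - [[0,0,0],0,-1]
    - [[0,0,0],0,-1]
    - [[0,0,0],0,-1]
    - [[0,0,0],0,-1]
    - [[0,0,0],0,-1]

```text
t: 2.15
tool_pos: [472.2, -211.5, 216.8]
tool_rot: [1.0, -0.0, -0.0, -0.0]
wrist_force: [0.4, -0.0, 0.3]
gripper_width: 85.5
```

Run:
```python
from h import *
t,M,s=tool();print(s['t'],t,goal(t,0));c=cal('wrist');save('wrist','w1')
np.savez('w1.npz',K=c[0],o=c[1],M=c[2])
```

```text
2.15 [ 472.2257908  -211.49632941  216.7665862 ] (array([0., 0., 0.]), -0.0002, -0.0002)
```

View pics/w1.png

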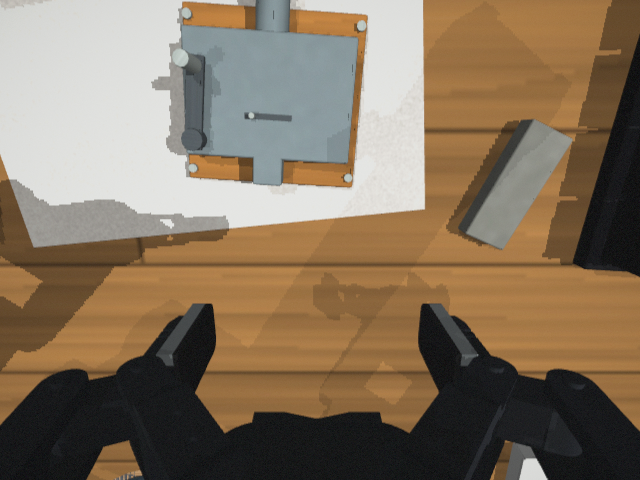

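The head is fully visible at about (270,95), with the pin near (251,116) and the pivot at about (195,140). The arm stopped a little short because of the row limits. I'll enlarge the crop.

Run:
```python
import cv2
a=cv2.imread('pics/w1.png')[0:195,165:375]; cv2.imwrite('pics/w1c.png',cv2.resize(a,None,fx=3,fy=3,interpolation=2))
a=cv2.imread('pics/w1.png')[95:135,230:310]; cv2.imwrite('pics/w1d.png',cv2.resize(a,None,fx=10,fy=10,interpolation=2))
```

```text
(no output)
```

View pics/w1c.png

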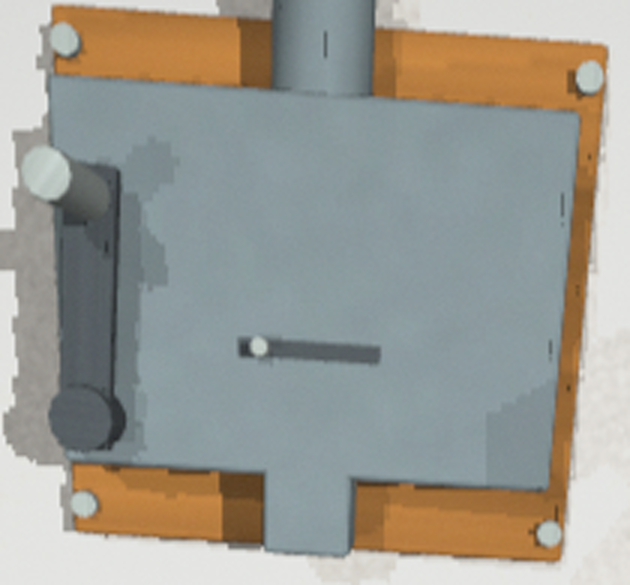

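View pics/w1d.png

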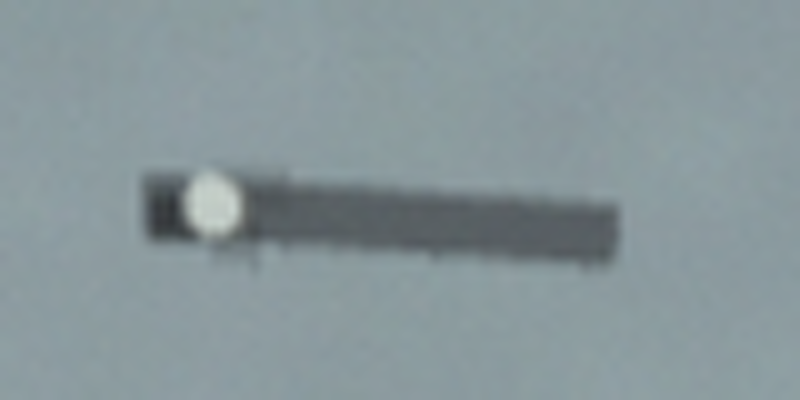

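```bash
cat >> h.py <<'E'
from scipy.optimize import least_squares
def fitpose(c,obj,pix,z,x0):
    obj=np.array(obj,float);pix=np.array(pix,float)
    def f(p):
        Rz=np.array([[np.cos(p[2]),-np.sin(p[2])],[np.sin(p[2]),np.cos(p[2])]])
        w=obj@Rz.T+p[:2]
        return np.concatenate([w2px('',[a[0],a[1],z],c)-b for a,b in zip(w,pix)])
    r=least_squares(f,x0); return r.x,r.fun.reshape(-1,2)
def ld(f):
    d=np.load(f); return d['K'],d['o'],d['M'],None
E
python3 - <<'E'
from h import *
c=ld('w1.npz')
f=lambda u,v:(165+(u+.5)/3-.5,(v+.5)/3-.5)
g=lambda u,v:(230+(u+.5)/10-.5,95+(v+.5)/10-.5)
obj=[(-35,71),(-35,-71),(65,71),(65,-71),(-58,13),(-58,-13),(-35,13),(-35,-13)]
pix=[f(72,462),f(547,488),f(50,76),f(579,112),f(266,550),f(348,555),f(266,472),f(354,480)]
x,r=fitpose(c,obj,pix,45,[560,-170,0]);print(x,r.round(2).tolist())
Rz=np.array([[np.cos(x[2]),-np.sin(x[2])],[np.sin(x[2]),np.cos(x[2])]])
h=lambda w:(Rz.T@(w[:2]-x[:2])).round(2)
print('slot ends',h(px2w('',*g(147,207),45,c)),h(px2w('',*g(617,233),45,c)))
print('pin top',h(px2w('',*g(213,205),52,c)))
print('peg',h(px2w('',*f(47,173),88,c)),'pivot@60',h(px2w('',*f(83,418),60,c)))
print(goal([440,165,215],-.17))
E
```

```text
[ 5.62494943e+02 -1.70076846e+02 -5.85181888e-02] [[-2.04, 0.14], [1.46, 1.1], [-1.3, -1.19], [1.46, -1.51], [-0.43, 1.01], [1.22, 1.03], [-0.33, 0.75], [-0.03, -0.15]]
slot ends [-0.25 20.56] [ -0.02 -19.29]
pin top [ 0.   13.71]
peg [34.04 56.55] pivot@60 [-21.65  60.31]
(array([ -3.23 , -37.647,   0.177]), 0.1699, -0.0001)
```

Head pose: about (562.5, -170.1), yaw -0.0585, pin at head y ≈ +13.4. Now the blade.

jog_arm:
  deltas:
    - [[-0.4,-5,0],0.03,-1]
    - [[-0.8,-10,0],0.06,-1]
    - [[-1.2,-15,0],0.09,-1]
    - [[-1.6,-20,0],0.12,-1]
    - [[-2.0,-25,0],0.15,-1]
    - [[-2.4,-30,0],0.17,-1]
    - [[-2.8,-34,0],0.17,-1]
    - [[-3.2,-37.6,0.2],0.17,-1]

```text
t: 3.2
tool_pos: [440.1, 166.1, 215.1]
tool_rot: [0.996, -0.085, 0.0, -0.0]
wrist_force: [-0.2, 0.4, 1.1]
gripper_width: 85.1
```

jog_arm:
  deltas:
    - [[0,0,0],0,-1]
    - [[0,0,0],0,-1]
    - [[0,0,0],0,-1]
    - [[0,0,0],0,-1]
    - [[0,0,0],0,-1]
    - [[0,0,0],0,-1]
    - [[0,0,0],0,-1]
    - [[0,0,0],0,-1]

```text
t: 4.2
tool_pos: [440.3, 164.5, 214.7]
tool_rot: [0.996, -0.085, -0.0, 0.0]
wrist_force: [0.3, -1.0, 0.3]
gripper_width: 85.4
```

Run:
```python
from h import *
t,M,s=tool();print(s['t'],t,goal(t,0));c=cal('wrist');im=save('wrist','w2')
np.savez('w2.npz',K=c[0],o=c[1],M=c[2])
```

```text
4.2 [440.30816019 164.45663647 214.74371512] (array([0., 0., 0.]), -0.1703, -0.1703)
```

View pics/w2.png

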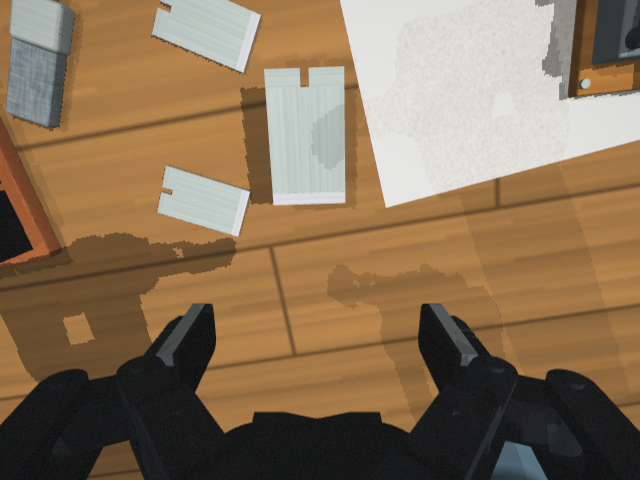

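Run:
```python
import cv2
a=cv2.imread('pics/w2.png')[60:215,235:375]; cv2.imwrite('pics/w2c.png',cv2.resize(a,None,fx=3.8,fy=3.8,interpolation=2));
```

```text
(no output)
```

View pics/w2c.png

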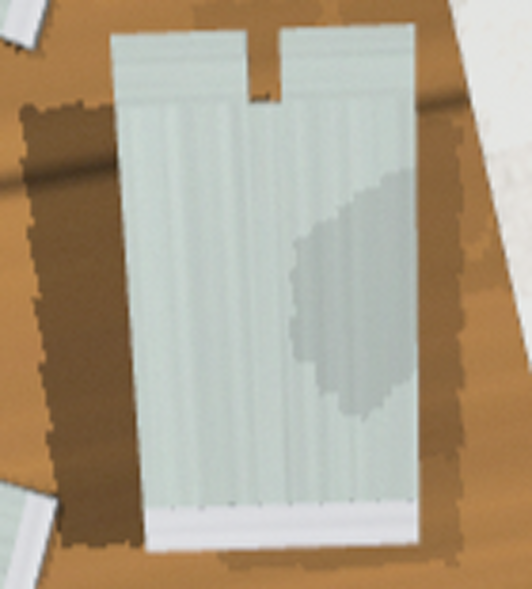

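Run:
```python
from h import *
c=ld('w2.npz')
f=lambda u,v:(235+(u+.5)/3.8-.5,60+(v+.5)/3.8-.5)
obj=[(55,32),(55,-32),(-55,32),(-55,-32),(41,3.5),(41,-3.5),(55,3.5),(55,-3.5)]
pix=[f(111,34),f(415,24),f(146,552),f(419,542),f(249,102),f(280,101),f(247,31),f(280,29)]
x,r=fitpose(c,obj,pix,50,[510,160,-.17]);print(x,r.round(2).tolist())
yaw=x[2]
p=x[:2]+(-30)*np.array([np.cos(yaw),np.sin(yaw)])
print('grasp',p, goal([*p,80],yaw))
```

```text
[ 5.12594211e+02  1.61701832e+02 -1.39414494e-01] [[-0.1, 0.22], [0.04, 0.08], [0.05, -0.43], [-0.04, 0.02], [0.01, 0.14], [0.49, 0.11], [-0.26, -0.22], [-0.17, 0.0]]
grasp [482.88528535 165.87073156] (array([ 4.172, -0.855, 13.478]), -0.0307, -0.1701)
```

Blade fit is clean (<0.5 px): centre (512.6, 161.7), yaw -0.139. I'll go down to grasp 30 mm behind its centre.

jog_arm:
  deltas:
    - [[2.1,-0.4,2],-0.015,-1]
    - [[4.17,-0.86,6],-0.031,-1]
    - [[4.17,-0.86,10],-0.031,-1]
    - [[4.17,-0.86,12],-0.031,-1]
    - [[4.17,-0.86,14],-0.031,-1]
    - [[4.17,-0.86,16],-0.031,-1]
    - [[4.17,-0.86,18],-0.031,-1]
    - [[4.17,-0.86,19.2],-0.031,-1]

```text
t: 5.25
tool_pos: [482.4, 165.9, 21.8]
tool_rot: [0.998, -0.07, -0.001, 0.0]
wrist_force: [0.6, 0.2, 0.9]
gripper_width: 85.4
```

jog_arm:
  deltas:
    - [[0,0,0],0,-1]
    - [[0,0,0],0,0]
    - [[0,0,0],0,0.5]
    - [[0,0,0],0,1]
    - [[0,0,0],0,1]
    - [[0,0,0],0,1]
    - [[0,0,0],0,1]
    - [[0,0,0],0,1]

```text
t: 6.25
tool_pos: [483.8, 165.9, 24.2]
tool_rot: [0.998, -0.07, 0.001, -0.0]
wrist_force: [-1.3, 0.1, 6.3]
gripper_width: 62.6
```

Run:
```python
from h import *
t,M,s=tool();print(s['t'],t,goal(t,-.0585),s['wrist_force'],s['moment'],s['gripper_width']);c=cal('wrist');im=save('wrist','w3')
np.savez('w3.npz',K=c[0],o=c[1],M=c[2])
```

```text
6.25 [483.78369097 165.94470041  24.17906359] (array([0., 0., 0.]), -0.0806, -0.1391) [-1.34927767  0.10945523  6.29051929] [-0.28531011  0.31940421 -0.05685743] 62.570648034608254
```

View pics/w3.png

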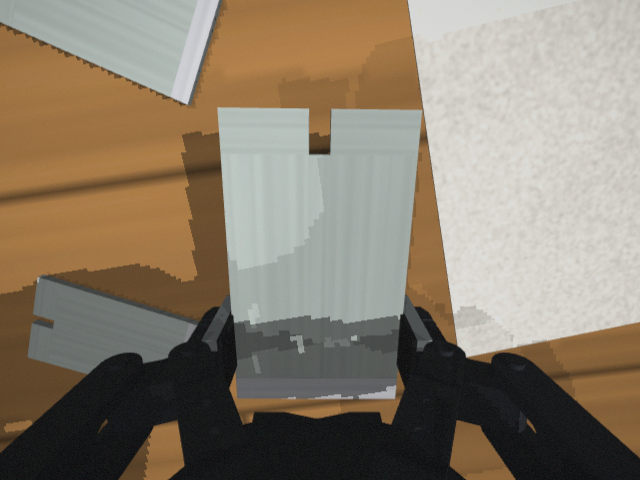

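Blade is gripped (62.6 mm opening) and lies square between the jaws, with the notch at (320,130). I'll measure the blade in the tool frame and lift.

Run:
```python
import cv2
a=cv2.imread('pics/w3.png')[95:165,205:435]; cv2.imwrite('pics/w3c.png',cv2.resize(a,None,fx=3.4,fy=3.4,interpolation=2));
```

```text
(no output)
```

View pics/w3c.png

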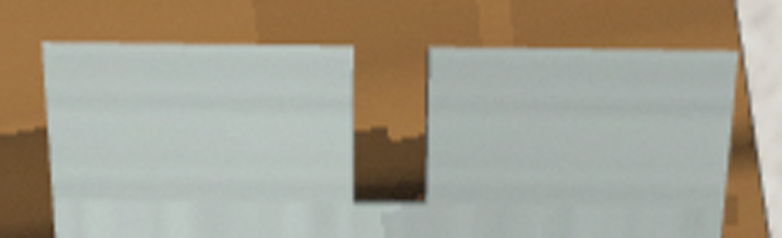

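jog_arm:
  deltas:
    - [[0,0,-0.5],0,1]
    - [[0,0,-1.5],0,1]
    - [[0,0,-3],0,1]
    - [[0,0,-4.5],0,1]
    - [[0,0,-5.5],0,1]
    - [[0,0,-6],0,1]
    - [[0,0,-6],0,1]
    - [[0,0,-6],0,1]

```text
t: 7.3
tool_pos: [482.4, 165.9, 82.2]
tool_rot: [0.998, -0.07, -0.001, 0.0]
wrist_force: [0.2, -0.0, -0.9]
gripper_width: 62.1
```

Run:
```python
from h import *
t,M,s=tool();print(s['t'],t,goal(t,-.0585),s['wrist_force'],s['moment'],s['gripper_width']);c=cal('wrist');im=save('wrist','w4')
np.savez('w4.npz',K=c[0],o=c[1],M=c[2]);save('side','s4')
cv2.imwrite('pics/s4c.png',cv2.resize(cv2.imread('pics/s4.png')[200:350,220:420],None,fx=3.5,fy=3.5))
```

```text
7.3 [482.39727749 165.85557895  82.22454552] (array([0., 0., 0.]), -0.0807, -0.1392) [ 0.23074794 -0.01498012 -0.91078338] [-0.04242791  0.05366989 -0.00120091] 62.10488912650169
```

View pics/w4.png

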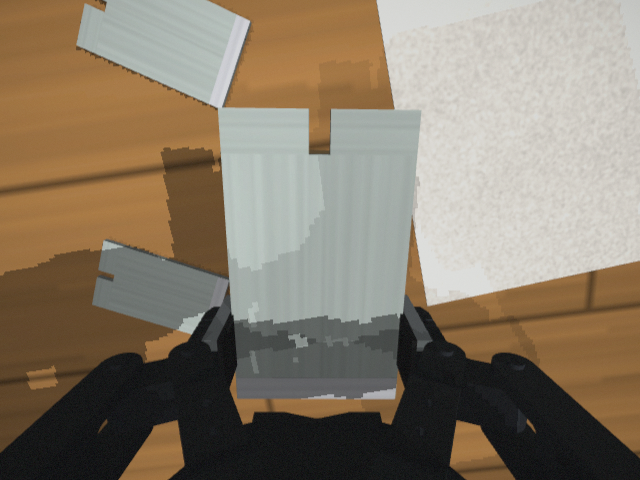

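View pics/s4c.png

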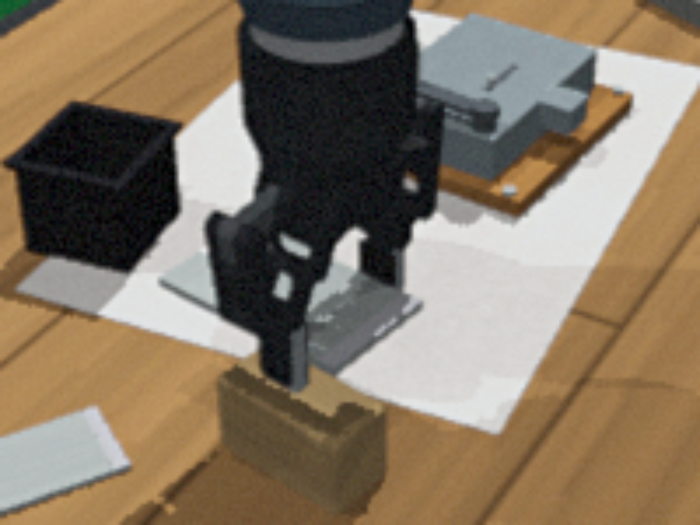

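The blade lifted cleanly and still looks level in the jaws. I'll take precise blade-in-tool geometry from an enlarged view.

Run:
```python
import cv2
i=cv2.imread('pics/w4.png')
cv2.imwrite('pics/w4c.png',cv2.resize(i[95:165,205:435],None,fx=3.4,fy=3.4,interpolation=2)); 
cv2.imwrite('pics/w4d.png',cv2.resize(i[370:410,220:410],None,fx=4,fy=4,interpolation=2));
```

```text
(no output)
```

View pics/w4c.png

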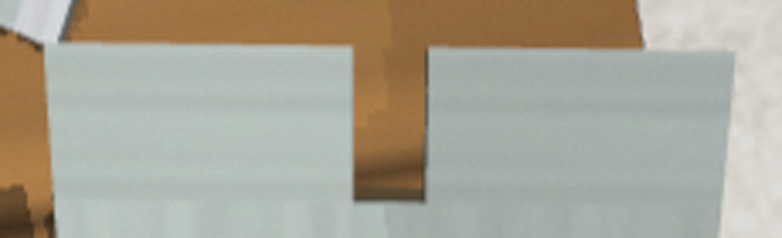

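View pics/w4d.png

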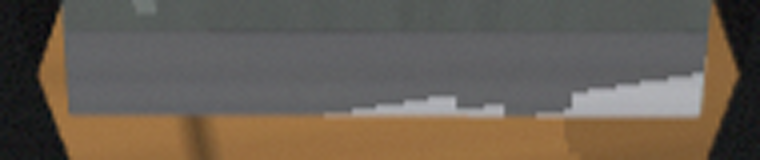

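Run:
```python
from h import *
c=ld('w4.npz');K,o,Mc,_=c
f=lambda u,v:(205+(u+.5)/3.4-.5,95+(v+.5)/3.4-.5)
g=lambda u,v:(220+(u+.5)/4-.5,370+(v+.5)/4-.5)
obj=np.array([(55,32,0),(55,-32,0),(-55,32,0),(-55,-32,0),(41,3.5,0),(41,-3.5,0),(55,3.5,0),(55,-3.5,0)],float)
pix=np.array([f(45,43),f(735,53),g(69,115),g(702,116),f(354,200),f(425,201),f(353,45),f(428,47)])
t,M,s=tool()
ok,rv,tv=cv2.solvePnP(obj,pix,K,None)
D=np.diag([1,-1,-1.])
Rw=Mc@D@cv2.Rodrigues(rv)[0]; pw=o+Mc@D@tv.ravel()
pr,_=cv2.projectPoints(obj,rv,tv,K,None);print((pr[:,0]-pix).round(2).tolist())
Rt=M.T@Rw;pt=M.T@(pw-t)
print('blade top-centre in tool',pt.round(2),'eul',R.from_matrix(Rt@np.diag([1,-1,-1])).as_euler('xyz').round(4),'world z',pw[2],'worldtilt axis x',Rw[:,0].round(4),Rw[:,1].round(4))
np.savez('bt.npz',pt=pt,yaw=np.arctan2(Rw[1,0],Rw[0,0]))
# planar fit w/ fixed z for several
for z in (106,108,110):
    x,r=fitpose(c,obj[:,:2],pix,z,[512,160,-.14]);print(z,x,np.abs(r).max(),(M.T@(np.array([x[0],x[1],z])-t)).round(2))
```

```text
[[0.13, -0.2], [-0.2, -0.7], [-0.14, -0.03], [-0.04, -0.01], [-0.34, 0.37], [0.18, 0.3], [0.13, 0.3], [0.23, -0.02]]
blade top-centre in tool [ 29.66  -0.18 -26.04] eul [ 0.0115 -0.0167  0.0108] world z 108.20334491486597 worldtilt axis x [ 0.9886 -0.1495 -0.0178] [0.1497 0.9887 0.0113]
106 [ 5.11602337e+02  1.61975227e+02 -1.49916894e-01] 5.6736730250469805 [ 29.38  -0.21 -23.83]
108 [ 5.11739145e+02  1.61964968e+02 -1.49901104e-01] 2.4540459748307626 [ 29.51  -0.22 -25.83]
110 [ 5.11871150e+02  1.61955392e+02 -1.49884632e-01] 2.4842600362228495 [ 29.64  -0.23 -27.84]
```

Run:
```python
from h import *
print(goal([468.8,-151.4,45],-.0477))
```

```text
(array([ 3.056, 31.605,  3.724]), -0.0916, -0.1393)
```

jog_arm:
  deltas:
    - [[0.3,3,0],-0.01,1]
    - [[0.8,8,0],-0.03,1]
    - [[1.3,13,0],-0.05,1]
    - [[1.8,18,0],-0.07,1]
    - [[2.3,23.5,0],-0.0916,1]
    - [[2.7,28,0],-0.0916,1]
    - [[2.95,30.5,0.5],-0.0916,1]
    - [[3.06,31.6,1.5],-0.0916,1]

```text
t: 8.4
tool_pos: [469.5, -152.7, 67.6]
tool_rot: [1.0, -0.025, 0.0, 0.0]
wrist_force: [0.3, -0.2, -2.2]
gripper_width: 62.4
```

jog_arm:
  deltas:
    - [[0,0,0.5],0,1]
    - [[0,0,1],0,1]
    - [[0,0,1.5],0,1]
    - [[0,0,2],0,1]
    - [[0,0,2.2],0,1]
    - [[0,0,2.2],0,1]
    - [[0,0,2.2],0,1]
    - [[0,0,2.2],0,1]

```text
t: 9.4
tool_pos: [469.5, -151.4, 46.0]
tool_rot: [1.0, -0.024, 0.0, 0.0]
wrist_force: [-0.1, -0.8, -2.5]
gripper_width: 62.3
```

Run:
```python
from h import *
t,M,s=tool();print(s['t'],t,goal([468.8,-151.4,45],-.0477),s['wrist_force'],s['moment'],s['gripper_width']);c=cal('wrist');im=save('wrist','w5')
np.savez('w5.npz',K=c[0],o=c[1],M=c[2])
cv2.imwrite('pics/w5c.png',cv2.resize(im[0:165,170:480],None,fx=2.5,fy=2.5,interpolation=2));
```

```text
9.4 [ 469.48116214 -151.4063518    45.97890498] (array([-0.068,  0.003,  0.098]), 0.0001, -0.0476) [-0.07546905 -0.81888173 -2.49408987] [ 0.00466285  0.0325612  -0.04393643] 62.30620132391691
```

View pics/w5.png

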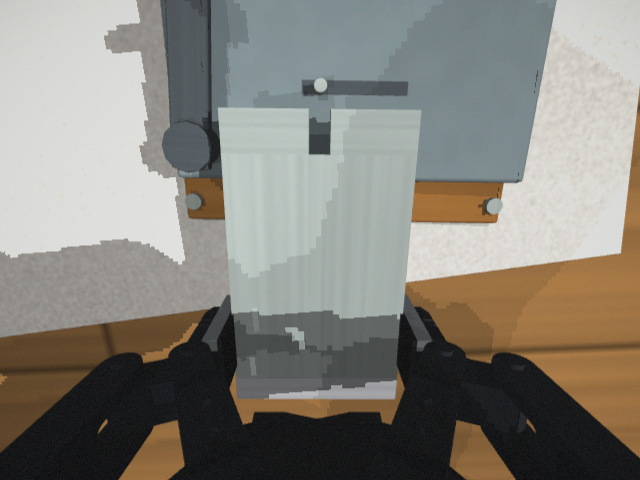

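View pics/w5c.png

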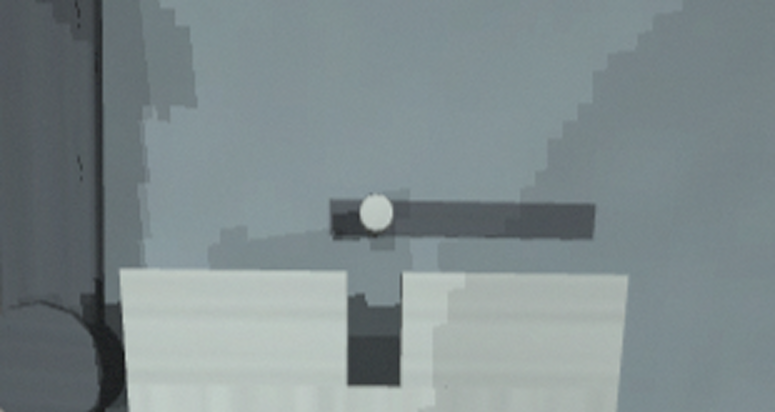

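Pin (320,86) sits on the notch centreline (309–331). I'll quantify the yaw and lateral offsets from this view.

Run:
```python
from h import *
c=ld('w5.npz')
f=lambda u,v:(170+(u+.5)/2.5-.5,(v+.5)/2.5-.5)
w=lambda p,z:px2w('',*p,z,c)[:2]
a,b=w(f(331,200),45),w(f(595,205),45); d=b-a;print('slot rear yaw',np.arctan2(d[0],-d[1]))
a,b=w(f(331,239.5),45),w(f(595,240.5),45); d=b-a;print('slot front yaw',np.arctan2(d[0],-d[1]))
a,b=w((215,179),45),w((522,181.5),45); d=b-a;print('front edge yaw',np.arctan2(d[0],-d[1]), b)
pin=w(f(376,212),52);print('pin',pin)
obj=np.array([(55,32),(55,-32),(-55,32),(-55,-32),(41,3.5),(41,-3.5),(55,3.5),(55,-3.5)],float)
pix=[f(120,269),f(628,275.5),(237,398),(395,398.3),f(347.5,385.5),f(400.5,386),f(347,270),f(402.5,273)]
for z in (71,72,73):
    x,r=fitpose(c,obj,pix,z,[498,-152,-.05]);yaw=x[2]
    e=np.array([[np.cos(yaw),np.sin(yaw)],[-np.sin(yaw),np.cos(yaw)]])@(pin-x[:2])
    print(z,x.round(3),np.abs(r).max().round(2),'pin in blade',e.round(2))
```

```text
slot rear yaw -0.06556412399632633
slot front yaw -0.05166523384879485
front edge yaw -0.0558901595381995 [ 523.64915187 -237.64202178]
pin [ 563.24173456 -156.70357149]
71 [ 4.98977e+02 -1.52758e+02 -5.80000e-02] 3.18 pin in blade [64.39 -0.2 ]
72 [ 4.99043e+02 -1.52757e+02 -5.80000e-02] 1.55 pin in blade [64.32 -0.2 ]
73 [ 4.99109e+02 -1.52756e+02 -5.80000e-02] 1.64 pin in blade [64.25 -0.21]
```

jog_arm:
  deltas:
    - [[0,0.01,0.4],0,1]
    - [[0,0.01,0.8],0,1]
    - [[0,0.01,1.2],0,1]
    - [[0,0.01,1.5],0,1]
    - [[0,0.01,1.8],0,1]
    - [[0,0.01,1.9],0,1]
    - [[0,0.01,2.0],0,1]
    - [[0,0.01,2.0],0,1]

```text
t: 10.45
tool_pos: [469.4, -151.4, 25.8]
tool_rot: [1.0, -0.024, 0.0, 0.0]
wrist_force: [-0.7, -0.7, -1.5]
gripper_width: 62.1
```

jog_arm:
  deltas:
    - [[0,0,0.05],0,1]
    - [[0,0,0.1],0,1]
    - [[0,0,0.15],0,1]
    - [[0,0,0.2],0,1]
    - [[0,0,0.2],0,1]
    - [[0,0,0.2],0,1]
    - [[0,0,0.2],0,1]
    - [[0,0,0.2],0,1]

```text
t: 11.45
tool_pos: [469.4, -151.4, 23.9]
tool_rot: [1.0, -0.024, 0.0, 0.0]
wrist_force: [-1.1, 1.0, 1.6]
gripper_width: 62.4
```

Run:
```python
from h import *
t,M,s=tool();print(s['t'],t,s['wrist_force'],s['moment'],goal(t,0)[2])
```

```text
11.45 [ 469.37865104 -151.42405546   23.86110083] [-1.05336536  1.01578575  1.63330806] [ 0.02854064  0.16817643 -0.0601704 ] -0.0476
```

Light contact with the bed (about 3–4 N). Now I'll slide in, short steps first.

jog_arm:
  deltas:
    - [[0.1,0,0],0,1]
    - [[0.2,0,0],0,1]
    - [[0.3,0,0],0,1]
    - [[0.4,0.01,0],0,1]
    - [[0.5,0.01,0],0,1]
    - [[0.6,0.01,0],0,1]
    - [[0.6,0.01,0],0,1]
    - [[0.6,0.01,0],0,1]

```text
t: 12.45
tool_pos: [475.5, -151.8, 23.8]
tool_rot: [1.0, -0.024, 0.0, 0.0]
wrist_force: [-1.5, 0.6, 3.1]
gripper_width: 62.0
```

Run:
```python
from h import *
t,M,s=tool();print(s['t'],t,s['wrist_force'],s['moment'],goal(t,0)[2])
im=save('wrist','w6');cv2.imwrite('pics/w6c.png',cv2.resize(im[0:190,160:530],None,fx=2.1,fy=2.1,interpolation=2));
```

```text
12.45 [ 475.49295754 -151.82499939   23.84879495] [-1.48005106  0.63423617  3.06765094] [-0.02751718  0.2656258  -0.03443353] -0.0476
```

View pics/w6c.png

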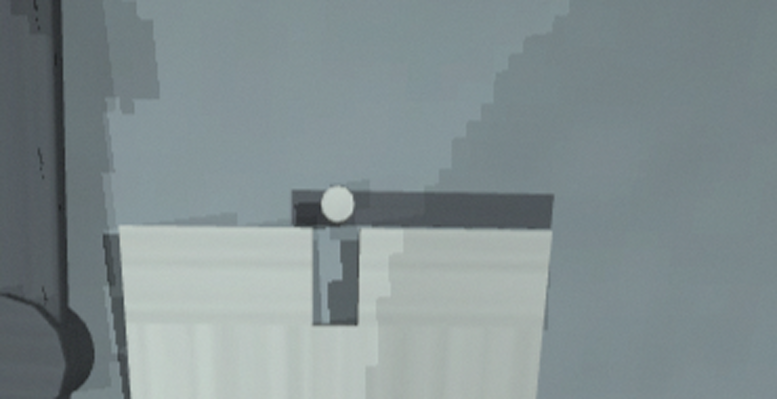

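The pin is about 0.35 mm right of the notch centre and the edges are parallel. I'll shift +0.3 mm and enter slowly.

jog_arm:
  deltas:
    - [[0.05,0.03,0],0,1]
    - [[0.1,0.03,0],0,1]
    - [[0.15,0.03,0],0,1]
    - [[0.2,0.03,0],0,1]
    - [[0.25,0.03,0],0,1]
    - [[0.3,0.03,0],0,1]
    - [[0.35,0.03,0],0,1]
    - [[0.35,0.03,0],0,1]

```text
t: 13.5
tool_pos: [478.9, -152.3, 23.8]
tool_rot: [1.0, -0.024, 0.0, 0.0]
wrist_force: [-3.2, 0.1, 3.7]
gripper_width: 62.1
```

jog_arm:
  deltas:
    - [[0.07,0,0],0,1]
    - [[0.14,0,0],0,1]
    - [[0.21,0,0],0,1]
    - [[0.28,0,0],0,1]
    - [[0.35,0,0],0,1]
    - [[0.4,0,0],0,1]
    - [[0.4,0,0],0,1]
    - [[0.4,0,0],0,1]

```text
t: 14.5
tool_pos: [482.9, -152.4, 23.9]
tool_rot: [1.0, -0.024, 0.0, 0.0]
wrist_force: [-4.0, 0.5, 5.8]
gripper_width: 62.3
```

Run:
```python
from h import *
t,M,s=tool();print(s['t'],t,s['wrist_force'],s['moment'],goal(t,0)[2])
im=save('wrist','w7');cv2.imwrite('pics/w7c.png',cv2.resize(im[0:190,160:530],None,fx=2.1,fy=2.1,interpolation=2));
```

```text
14.5 [ 482.86993185 -152.44422982   23.87304574] [-3.99166471  0.53965139  5.84390996] [-0.11960348  0.59178276 -0.09135918] -0.0476
```

View pics/w7c.png

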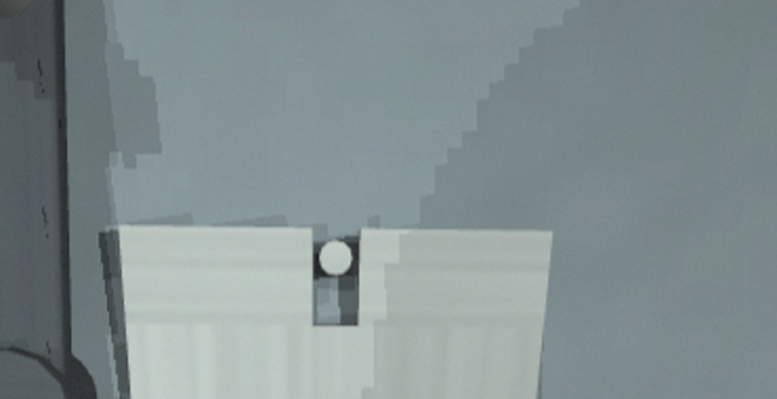

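The pin has entered the notch, centred. I'll ease the down-pressure slightly and continue towards home.

jog_arm:
  deltas:
    - [[0,0,-0.03],0,1]
    - [[0.08,0,-0.05],0,1]
    - [[0.16,0,-0.05],0,1]
    - [[0.24,0,-0.05],0,1]
    - [[0.32,0,-0.05],0,1]
    - [[0.4,0,-0.05],0,1]
    - [[0.48,0,-0.05],0,1]
    - [[0.55,0,-0.05],0,1]

```text
t: 15.55
tool_pos: [488.4, -152.7, 24.2]
tool_rot: [1.0, -0.024, 0.0, -0.0]
wrist_force: [-2.4, -0.2, 1.2]
gripper_width: 62.2
```

jog_arm:
  deltas:
    - [[0.02,0,0],0,1]
    - [[0.04,0,0],0,1]
    - [[0.06,0,0],0,1]
    - [[0.08,0,0],0,1]
    - [[0.1,0,0],0,1]
    - [[0.1,0,0],0,1]
    - [[0.1,0,0],0,1]
    - [[0.1,0,0],0,1]

```text
t: 16.55
tool_pos: [489.3, -152.7, 24.3]
tool_rot: [1.0, -0.024, 0.0, 0.0]
wrist_force: [-1.0, -0.2, 0.6]
gripper_width: 62.3
```

Run:
```python
from h import *
t,M,s=tool();print(s['t'],t,s['wrist_force'],s['moment'],goal(t,0)[2])
im=save('wrist','w8');cv2.imwrite('pics/w8c.png',cv2.resize(im[80:180,260:380],None,fx=6,fy=6,interpolation=2));
```

```text
16.55 [ 489.32011762 -152.73277983   24.26501258] [-1.048093   -0.15565842  0.59125949] [ 0.03147134  0.13098502 -0.02188794] -0.0476
```

View pics/w8c.png

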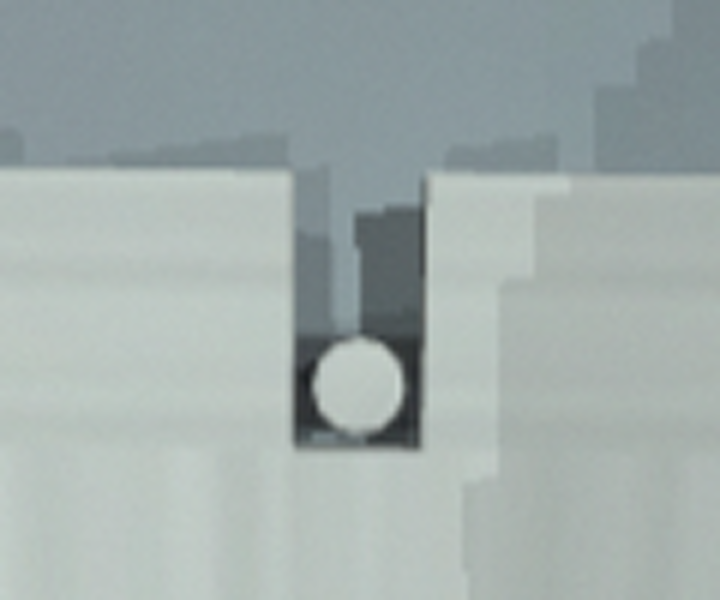

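A gap of about 0.6 mm remains, with the pin centred. Feeling for the stop now.

jog_arm:
  deltas:
    - [[0.01,0,0],0,1]
    - [[0.02,0,0],0,1]
    - [[0.03,0,0],0,1]
    - [[0.04,0,0],0,1]
    - [[0.05,0,0],0,1]
    - [[0.06,0,0],0,1]
    - [[0.07,0,0],0,1]
    - [[0.07,0,0],0,1]

```text
t: 17.6
tool_pos: [490.0, -152.8, 24.3]
tool_rot: [1.0, -0.024, 0.0, -0.0]
wrist_force: [-1.2, 1.0, -0.1]
gripper_width: 62.7
```

jog_arm:
  deltas:
    - [[0.005,0,0],0,1]
    - [[0.01,0,0],0,1]
    - [[0.015,0,0],0,1]
    - [[0.02,0,0],0,1]
    - [[0.025,0,0],0,1]
    - [[0.03,0,0],0,1]
    - [[0.03,0,0],0,1]
    - [[0.03,0,0],0,1]

```text
t: 18.6
tool_pos: [490.2, -152.8, 24.2]
tool_rot: [1.0, -0.024, -0.0, -0.0]
wrist_force: [-2.6, -1.0, 0.9]
gripper_width: 62.7
```

Run:
```python
from h import *
t,M,s=tool();print(s['t'],t,s['wrist_force'],s['moment'],goal(t,0)[2])
im=save('wrist','w9');cv2.imwrite('pics/w9c.png',cv2.resize(im[80:180,260:380],None,fx=6,fy=6,interpolation=2));
```

```text
18.6 [ 490.19934486 -152.79528052   24.24781763] [-2.62554857 -1.03515178  0.94110121] [-0.07649918  0.27375137 -0.03355022] -0.0477
```

View pics/w9c.png

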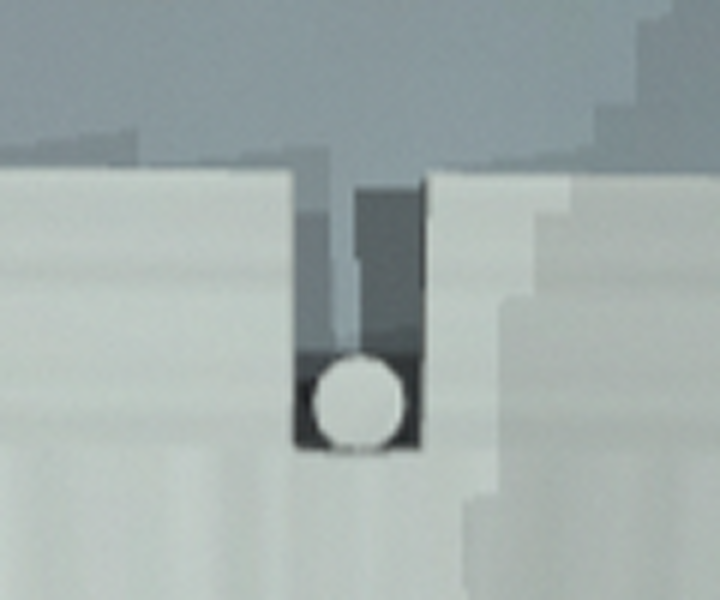

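jog_arm:
  deltas:
    - [[0.005,0,0],0,1]
    - [[0.01,0,0],0,1]
    - [[0.015,0,0],0,1]
    - [[0.02,0,0],0,1]
    - [[0.025,0,0],0,1]
    - [[0.03,0,0],0,1]
    - [[0.03,0,0],0,1]
    - [[0.03,0,0],0,1]

```text
t: 19.65
tool_pos: [490.4, -152.7, 24.2]
tool_rot: [1.0, -0.024, -0.0, -0.0]
wrist_force: [-6.0, -0.4, 3.1]
gripper_width: 62.3
```

jog_arm:
  deltas:
    - [[0.005,0,0],0,1]
    - [[0.01,0,0],0,1]
    - [[0.015,0,0],0,1]
    - [[0.02,0,0],0,1]
    - [[0.025,0,0],0,1]
    - [[0.03,0,0],0,1]
    - [[0.03,0,0],0,1]
    - [[0.03,0,0],0,1]

```text
t: 20.65
tool_pos: [490.4, -152.8, 24.2]
tool_rot: [1.0, -0.024, -0.001, -0.0]
wrist_force: [-6.4, -0.8, 3.2]
gripper_width: 62.3
```

The blade stopped at x = 490.4 with Fx about -6 N, matching the predicted home position (490.2). I'll check it, then set it down lightly.

Run:
```python
from h import *
t,M,s=tool();print(s['t'],t,s['wrist_force'],s['moment'],goal(t,0)[2])
im=save('wrist','w10');cv2.imwrite('pics/w10c.png',cv2.resize(im[40:190,150:530],None,fx=2.1,fy=2.1,interpolation=2)); 
im=save('side','s10');cv2.imwrite('pics/s10c.png',cv2.resize(im[170:290,290:450],None,fx=4.5,fy=4.5,interpolation=2));
```

```text
20.65 [ 490.41150539 -152.76619364   24.17507502] [-6.39490273 -0.84919079  3.16975599] [-0.1873827   0.91557056 -0.13894069] -0.0476
```

View pics/w10c.png

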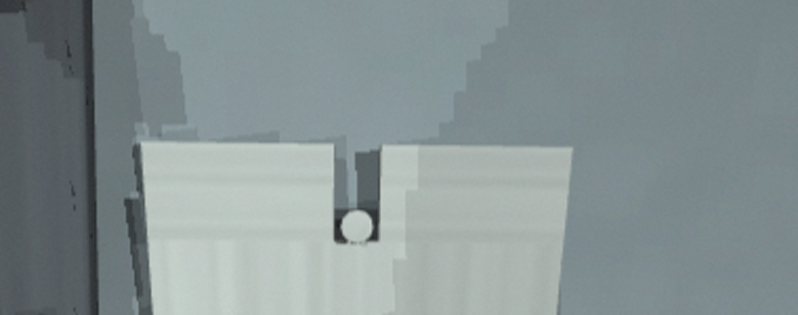

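View pics/s10c.png

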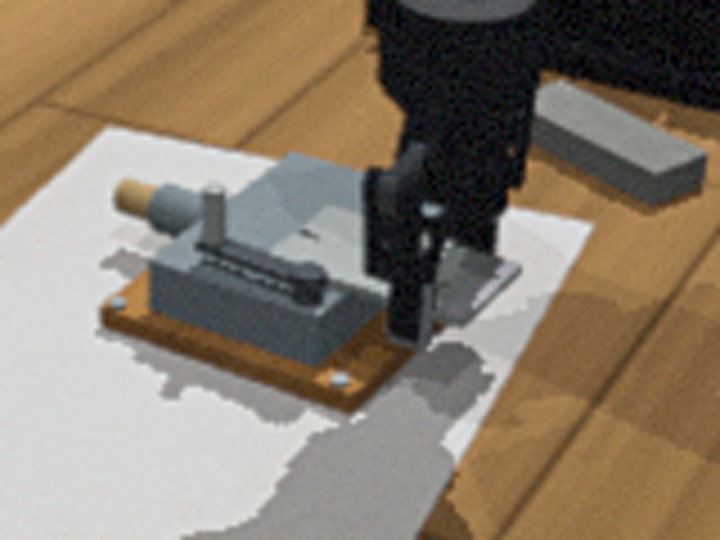

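Home: pin seated at the notch end, blade square. I'll set it down and release.

jog_arm:
  deltas:
    - [[0,0,0.03],0,1]
    - [[0,0,0.05],0,1]
    - [[0,0,0.05],0,0.0]
    - [[0,0,0.05],0,-1]
    - [[0,0,0.05],0,-1]
    - [[0,0,0.05],0,-1]
    - [[0,0,0.05],0,-1]
    - [[0,0,0.05],0,-1]

```text
t: 21.75
tool_pos: [491.0, -152.8, 23.8]
tool_rot: [1.0, -0.024, 0.0, 0.0]
wrist_force: [-0.8, 0.2, 0.5]
gripper_width: 85.4
```

Run:
```python
from h import *
t,M,s=tool();print(s['t'],t,s['wrist_force'],s['gripper_width'],goal(t,0)[2])
c=cal('wrist');np.savez('w11.npz',K=c[0],o=c[1],M=c[2])
im=save('wrist','w11');cv2.imwrite('pics/w11c.png',cv2.resize(im[40:190,150:530],None,fx=2.1,fy=2.1,interpolation=2));
```

```text
21.75 [ 490.9643167  -152.81392455   23.75027669] [-0.82024133  0.24166027  0.48626695] 85.35930460087003 -0.0476
```

View pics/w11.png

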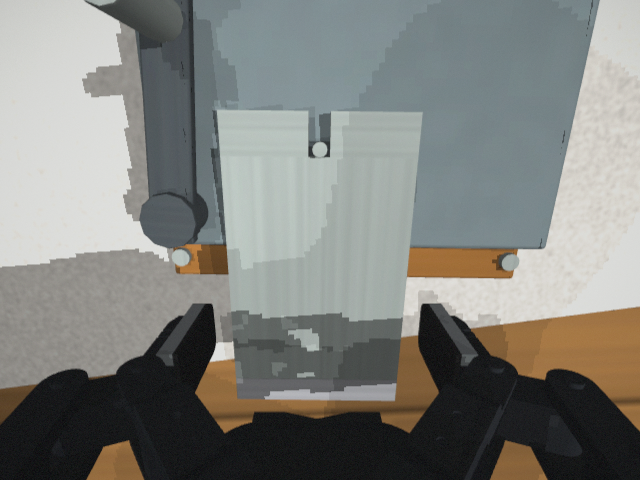

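Released: the blade remains home and square, pin at (320,149). I'll lift straight up and re-measure the peg.

jog_arm:
  deltas:
    - [[0,0,-0.5],0,-1]
    - [[0,0,-1.5],0,-1]
    - [[0,0,-3.5],0,-1]
    - [[0,0,-6],0,-1]
    - [[0,0,-9],0,-1]
    - [[0,0,-12],0,-0.5]
    - [[0,0,-14],0,0]
    - [[0,0,-15],0,0.2]

```text
t: 22.8
tool_pos: [491.5, -153.2, 175.8]
tool_rot: [1.0, -0.024, 0.001, 0.001]
wrist_force: [0.2, 0.0, -0.7]
gripper_width: 34.7
```

Run:
```python
from h import *
t,M,s=tool();print(s['t'],t,s['q'].round(3),s['gripper_width'],goal(t,0)[2])
c=cal('wrist');np.savez('w12.npz',K=c[0],o=c[1],M=c[2])
im=save('wrist','w12')
cv2.imwrite('pics/w12c.png',cv2.resize(im[0:260,110:440],None,fx=2.3,fy=2.3,interpolation=2)); 
print('pot',px2w('scene',374,240,65))
```

```text
22.8 [ 491.51029881 -153.16575252  175.81349242] [-0.523 -0.017  1.949 -0.     1.206  1.096] 34.718361210314114 -0.0475
pot [717.66867581  58.86230999  65.        ]
```

View pics/w12c.png

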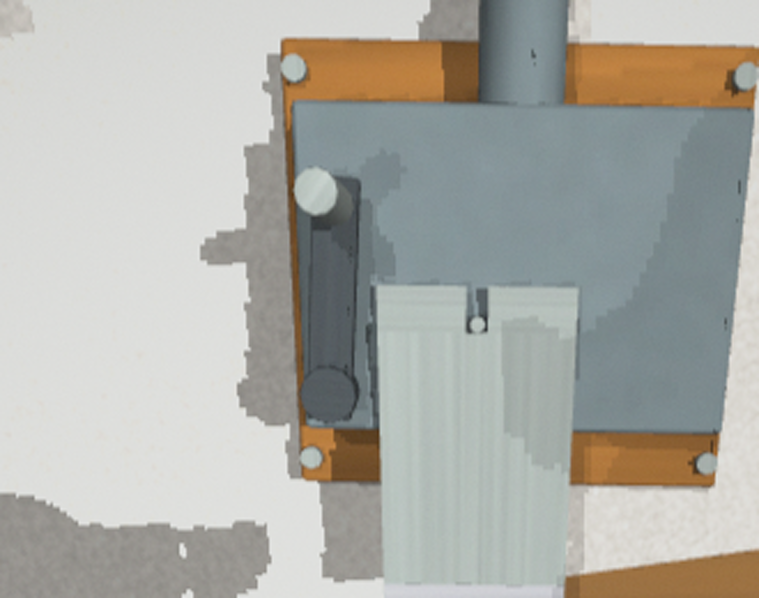

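Run:
```python
from h import *
c=ld('w12.npz')
f=lambda u,v:(110+(u+.5)/2.3-.5,(v+.5)/2.3-.5)
peg=px2w('',*f(316,191),88,c);piv=px2w('',*f(330,393),62,c)
print(peg,piv,peg-piv)
# model: pivot from head pose
th=-.0575;Rz=np.array([[np.cos(th),-np.sin(th)],[np.sin(th),np.cos(th)]]);P=np.array([562.5,-170.1])+Rz@[-22,60]
d=peg[:2]-P;print(P,np.hypot(*d),np.arctan2(d[1],d[0]))
print(goal([peg[0],peg[1],120],.18),goal([peg[0],peg[1],66],.18))
```

```text
[ 599.75169684 -115.63647436   88.        ] [ 544.89142031 -109.24456968   62.        ] [54.86027653 -6.39190469 26.        ]
[ 543.98445795 -108.93485713] 56.16846630123948 -0.11959771385473214
(array([10.581, -4.285,  5.665]), -0.2275, -0.0475) (array([10.562, -4.294, 11.065]), -0.2275, -0.0475)
```

jog_arm:
  deltas:
    - [[2,-0.8,0],-0.05,0.1]
    - [[5,-2,1],-0.12,0.1]
    - [[8,-3.2,2],-0.2,0.1]
    - [[10,-4,3],-0.2275,0.1]
    - [[10.57,-4.29,4],-0.2275,0.1]
    - [[10.57,-4.29,5],-0.2275,0.1]
    - [[10.57,-4.29,6],-0.2275,0.1]
    - [[10.57,-4.29,6],-0.2275,0.1]

```text
t: 23.85
tool_pos: [597.3, -115.0, 112.6]
tool_rot: [0.996, 0.089, -0.001, -0.0]
wrist_force: [0.6, 0.4, 0.9]
gripper_width: 38.5
```

Run:
```python
from h import *
t,M,s=tool();print(s['t'],t,s['gripper_width'],goal([599.75,-115.6,66],.18))
im=save('wrist','w13')
print('peg top pix',w2px('wrist',[599.75,-115.6,88]))
```

```text
23.85 [ 597.28352243 -115.01612418  112.59412042] 38.49375791583088 (array([0.242, 0.107, 4.659]), -0.0008, 0.1792)
peg top pix [318.30610475 283.66519146]
```

View pics/w13.png

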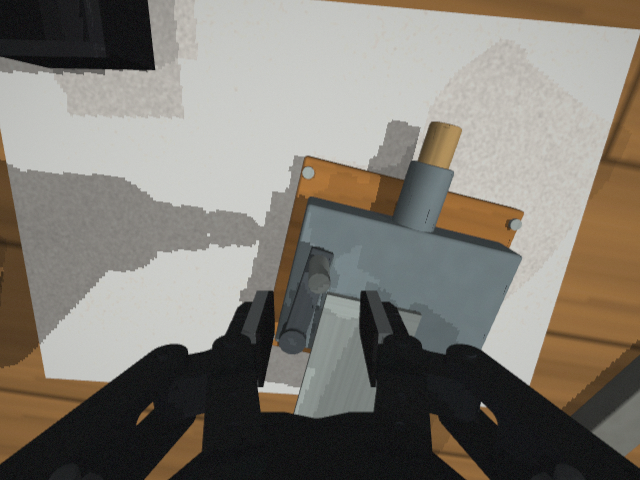

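The peg is at (319,283), exactly as predicted between the jaws. I'll descend and cage it loosely.

jog_arm:
  deltas:
    - [[0.24,0.1,0.5],0,0.1]
    - [[0.24,0.1,1.5],0,0.1]
    - [[0.24,0.1,2.5],0,0.1]
    - [[0.24,0.1,3.5],0,0.1]
    - [[0.24,0.1,4.4],0,0.1]
    - [[0.24,0.1,4.66],0,0.3]
    - [[0.24,0.1,4.66],0,0.55]
    - [[0.24,0.1,4.66],0,0.55]

```text
t: 24.9
tool_pos: [601.4, -115.7, 67.6]
tool_rot: [0.996, 0.09, 0.0, 0.0]
wrist_force: [-0.4, -0.7, 1.2]
gripper_width: 18.9
```

```bash
cat > arc.py <<'E'
from h import *
import sys
t,M,s=tool();print(s['t'],t,s['wrist_force'],s['gripper_width'],goal(t,0)[2])
P=np.array([543.98,-108.93])
for a in map(float,sys.argv[1:]):
    p=P+56*np.array([np.cos(a),np.sin(a)]); print(a,goal([*p,66],a+.3))
E
python3 arc.py -.12 -.25 -.38 -.51 -.64
```

```text
24.9 [ 601.39210518 -115.67851857   67.6387212 ] [-0.36128884 -0.74320889  1.15554449] 18.903904398512392 0.1799
-0.12 (array([-0.178, -0.037,  0.164]), -0.0001, 0.1799)
-0.25 (array([-0.438,  0.643,  0.164]), 0.1299, 0.1799)
-0.38 (array([-0.783,  1.283,  0.164]), 0.2599, 0.1799)
-0.51 (array([-1.209,  1.873,  0.164]), 0.3899, 0.1799)
-0.64 (array([-1.707,  2.403,  0.164]), 0.5199, 0.1799)
```

jog_arm:
  deltas:
    - [[-0.3,0.3,0],0.065,0.55]
    - [[-0.44,0.64,0],0.13,0.55]
    - [[-0.6,0.97,0],0.195,0.55]
    - [[-0.78,1.28,0],0.26,0.55]
    - [[-0.99,1.58,0],0.325,0.55]
    - [[-1.21,1.87,0],0.39,0.55]
    - [[-1.45,2.14,0],0.455,0.55]
    - [[-1.71,2.4,0],0.52,0.55]

```text
t: 25.9
tool_pos: [589.0, -141.9, 67.7]
tool_rot: [0.985, -0.17, 0.001, -0.0]
wrist_force: [1.3, 1.6, -0.5]
gripper_width: 19.2
```

```bash
python3 arc.py -.64 -.77 -.9 -1.03 -1.16; python3 -c "
from h import *
save('wrist','w14')"
```

```text
25.9 [ 589.01373547 -141.9192371    67.69854475] [ 1.32125398  1.61706806 -0.49115334] 19.19017995343476 -0.3423
-0.64 (array([0.004, 0.047, 0.17 ]), -0.0023, -0.3423)
-0.77 (array([-0.254,  0.727,  0.169]), 0.1277, -0.3423)
-0.9 (array([-0.598,  1.368,  0.168]), 0.2577, -0.3423)
-1.03 (array([-1.022,  1.959,  0.167]), 0.3877, -0.3423)
-1.16 (array([-1.52 ,  2.49 ,  0.166]), 0.5177, -0.3423)
```

View pics/w14.png

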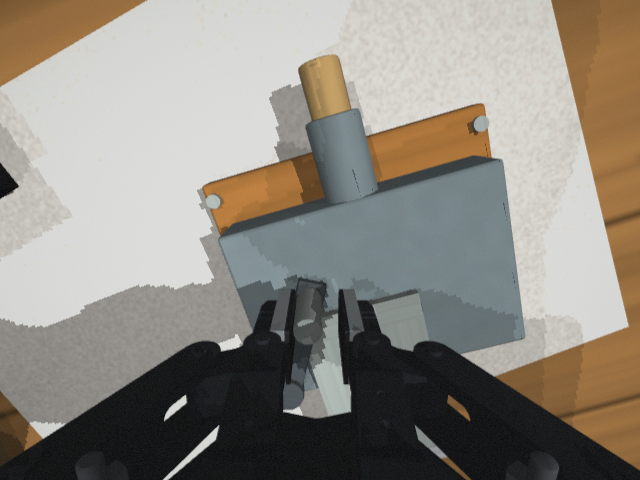

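The peg is caged and the bar is swinging with it; forces are about 2 N. Continuing.

jog_arm:
  deltas:
    - [[-0.11,0.38,0],0.065,0.55]
    - [[-0.25,0.73,0],0.13,0.55]
    - [[-0.42,1.06,0],0.195,0.55]
    - [[-0.6,1.37,0],0.26,0.55]
    - [[-0.8,1.67,0],0.325,0.55]
    - [[-1.02,1.96,0],0.39,0.55]
    - [[-1.26,2.24,0],0.455,0.55]
    - [[-1.52,2.49,0],0.52,0.55]

```text
t: 26.95
tool_pos: [566.5, -160.6, 67.7]
tool_rot: [0.909, -0.418, 0.001, -0.0]
wrist_force: [2.0, 1.5, -0.3]
gripper_width: 19.2
```

```bash
python3 arc.py -1.16 -1.26 -1.36 -1.46 -1.56 -1.63
```

```text
26.95 [ 566.53638046 -160.56897794   67.72674206] [ 2.01735554  1.48695218 -0.26689271] 19.175297700201344 -0.8614
-1.16 (array([-0.035, -0.005,  0.173]), -0.0014, -0.8614)
-1.26 (array([-0.227,  0.522,  0.172]), 0.0986, -0.8614)
-1.36 (array([-0.469,  1.026,  0.171]), 0.1986, -0.8614)
-1.46 (array([-0.761,  1.504,  0.17 ]), 0.2986, -0.8614)
-1.56 (array([-1.099,  1.95 ,  0.168]), 0.3986, -0.8614)
-1.63 (array([-1.362,  2.241,  0.168]), 0.4686, -0.8614)
```

jog_arm:
  deltas:
    - [[-0.11,0.26,0],0.05,0.55]
    - [[-0.23,0.52,0],0.1,0.55]
    - [[-0.34,0.78,0],0.15,0.55]
    - [[-0.47,1.03,0],0.2,0.55]
    - [[-0.61,1.27,0],0.25,0.55]
    - [[-0.76,1.5,0],0.3,0.55]
    - [[-0.92,1.73,0],0.35,0.55]
    - [[-1.1,1.95,0],0.4,0.55]

```text
t: 27.95
tool_pos: [544.8, -165.5, 67.9]
tool_rot: [0.808, -0.59, 0.001, -0.0]
wrist_force: [3.5, -0.8, -1.5]
gripper_width: 19.4
```

```bash
python3 arc.py -1.56 -1.6 -1.64 -1.68  -1.72; python3 -c "
from h import *
save('wrist','w15')"
```

```text
27.95 [ 544.84858181 -165.50930796   67.91873006] [ 3.4740829  -0.77677218 -1.47277384] 19.393127565940954 -1.2609
-1.56 (array([-0.064,  0.008,  0.192]), -0.0009, -1.2609)
-1.6 (array([-0.134,  0.22 ,  0.191]), 0.0391, -1.2609)
-1.64 (array([-0.213,  0.43 ,  0.191]), 0.0791, -1.2609)
-1.68 (array([-0.3  ,  0.637,  0.19 ]), 0.1191, -1.2609)
-1.72 (array([-0.395,  0.839,  0.189]), 0.1591, -1.2609)
```

View pics/w15.png

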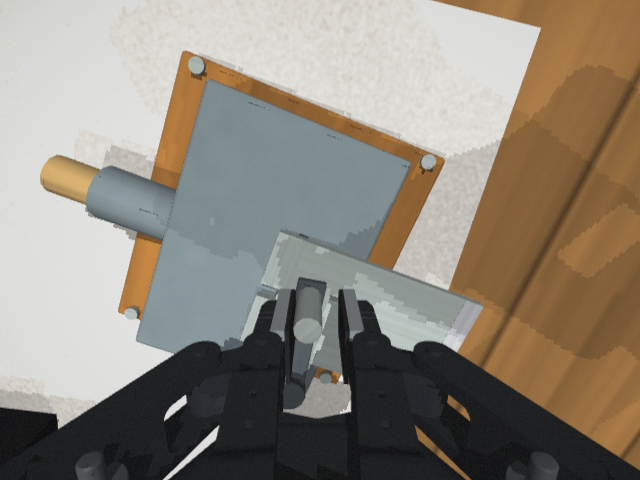

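The peg rides on the trailing jaw. Now slow steps toward the stop.

jog_arm:
  deltas:
    - [[-0.08,0.1,0],0.02,0.55]
    - [[-0.13,0.22,0],0.04,0.55]
    - [[-0.17,0.32,0],0.04,0.55]
    - [[-0.21,0.42,0],0.04,0.55]
    - [[-0.24,0.47,0],0.04,0.55]
    - [[-0.26,0.52,0],0.04,0.55]
    - [[-0.26,0.52,0],0.04,0.55]
    - [[-0.26,0.52,0],0.04,0.55]

```text
t: 29.0
tool_pos: [538.0, -164.0, 67.1]
tool_rot: [0.796, -0.605, -0.0, 0.0]
wrist_force: [1.4, -0.8, 1.6]
gripper_width: 19.5
```

jog_arm:
  deltas:
    - [[-0.02,0.04,0],0,0.55]
    - [[-0.04,0.08,0],0,0.55]
    - [[-0.05,0.12,0],0,0.55]
    - [[-0.07,0.16,0],0,0.55]
    - [[-0.09,0.2,0],0,0.55]
    - [[-0.09,0.2,0],0,0.55]
    - [[-0.09,0.2,0],0,0.55]
    - [[-0.09,0.2,0],0,0.55]

```text
t: 30.0
tool_pos: [535.9, -163.7, 67.1]
tool_rot: [0.796, -0.605, -0.0, 0.0]
wrist_force: [1.0, 0.4, -0.5]
gripper_width: 19.1
```

```bash
python3 arc.py -1.68  -1.72
```

```text
30.0 [ 535.87851433 -163.71998474   67.09298318] [ 0.98054425  0.38779887 -0.5360802 ] 19.10915140886399 -1.3001
-1.68 (array([ 0.138, -0.169,  0.109]), 0.0799, -1.3001)
-1.72 (array([0.051, 0.037, 0.109]), 0.1199, -1.3001)
```

```bash
python3 -c "
from h import *
im=save('wrist','w16');cv2.imwrite('pics/w16c.png',cv2.resize(im[200:430,200:420],None,fx=2.6,fy=2.6,interpolation=2))
im=save('scene','sc16');cv2.imwrite('pics/sc16c.png',cv2.resize(im[230:335,215:330],None,fx=5,fy=5,interpolation=2))"
```

```text
(no output)
```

View pics/w16c.png

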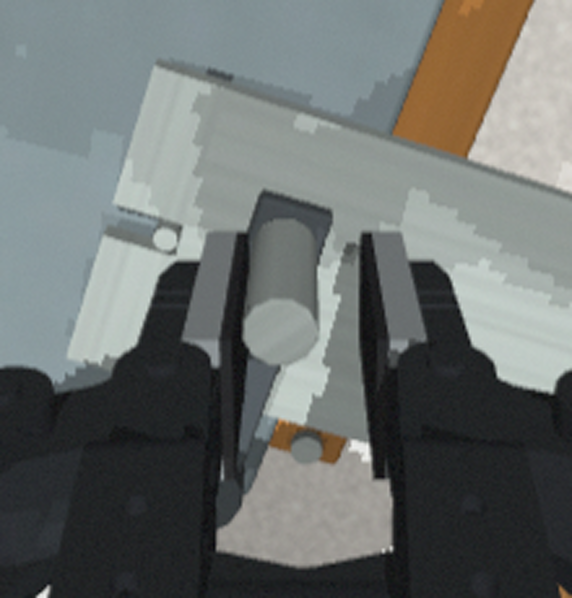

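View pics/sc16c.png

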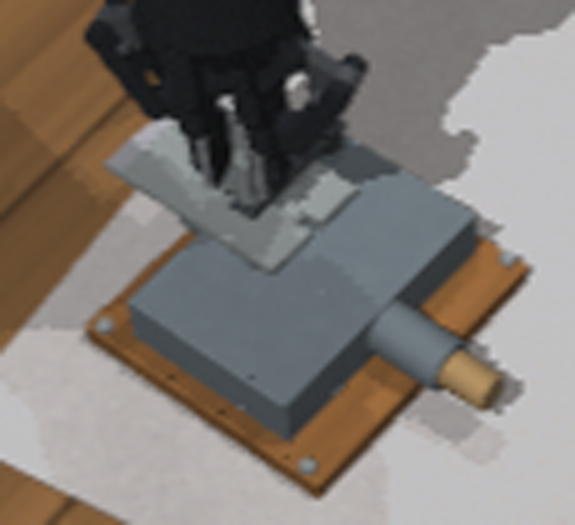

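The bar is still a few degrees short of square to the blade. I'll keep feeling for the stop.

jog_arm:
  deltas:
    - [[-0.02,0.04,0],0,0.55]
    - [[-0.04,0.08,0],0,0.55]
    - [[-0.05,0.12,0],0,0.55]
    - [[-0.07,0.16,0],0,0.55]
    - [[-0.09,0.2,0],0,0.55]
    - [[-0.09,0.2,0],0,0.55]
    - [[-0.09,0.2,0],0,0.55]
    - [[-0.09,0.2,0],0,0.55]

```text
t: 31.1
tool_pos: [534.6, -163.6, 67.3]
tool_rot: [0.796, -0.605, 0.001, -0.0]
wrist_force: [6.8, -0.5, -3.5]
gripper_width: 19.2
```

jog_arm:
  deltas:
    - [[-0.01,0.02,0],0,0.55]
    - [[-0.02,0.04,0],0,0.55]
    - [[-0.03,0.06,0],0,0.55]
    - [[-0.04,0.08,0],0,0.55]
    - [[-0.04,0.1,0],0,0.55]
    - [[-0.04,0.1,0],0,0.55]
    - [[-0.04,0.1,0],0,0.55]
    - [[-0.04,0.1,0],0,0.55]

```text
t: 32.1
tool_pos: [534.4, -163.6, 67.3]
tool_rot: [0.796, -0.605, 0.002, -0.001]
wrist_force: [9.7, -1.1, -6.6]
gripper_width: 19.0
```

```bash
python3 arc.py -1.7; python3 -c "
from h import *
im=save('wrist','w17');cv2.imwrite('pics/w17c.png',cv2.resize(im[200:430,200:420],None,fx=2.6,fy=2.6,interpolation=2))"
```

```text
32.1 [ 534.44408851 -163.62862755   67.34636264] [ 9.66007835 -1.0693969  -6.55306057] 19.017400173929726 -1.3006
-1.7 (array([ 0.142, -0.201,  0.136]), 0.0994, -1.3006)
```

View pics/w17c.png

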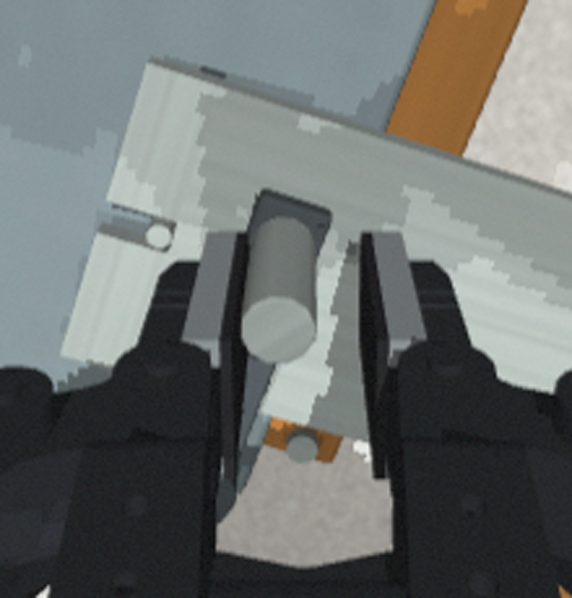

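The motion stopped at x = 534.4 and force rose to about 10 N, so the keeper is at its stop. I'll back off inside the cage, open and lift clear.

jog_arm:
  deltas:
    - [[0.05,-0.12,0],0,0.55]
    - [[0.1,-0.24,0],0,0.55]
    - [[0.14,-0.34,0],0,0.55]
    - [[0.14,-0.34,0],0,0.3]
    - [[0.14,-0.34,0],0,0.2]
    - [[0.14,-0.34,-0.5],0,0.2]
    - [[0.14,-0.34,-1.5],0,0.2]
    - [[0.14,-0.34,-3],0,0.2]

```text
t: 33.15
tool_pos: [536.4, -163.7, 98.0]
tool_rot: [0.796, -0.605, -0.0, 0.0]
wrist_force: [0.5, 0.0, -0.2]
gripper_width: 34.5
```

jog_arm:
  deltas:
    - [[0,0,-2],0,0.2]
    - [[0,0,-5],0,0.2]
    - [[0,0,-8],0,0.2]
    - [[0,0,-10],0,0.2]
    - [[-2,0,-12],0,0.2]
    - [[-5,0,-13],0,0.2]
    - [[-8,0,-14],0,0.2]
    - [[-10,0,-14],0,0.2]

```text
t: 34.15
tool_pos: [509.7, -66.5, 238.3]
tool_rot: [0.796, -0.605, 0.001, -0.0]
wrist_force: [0.8, 0.8, 0.0]
gripper_width: 33.8
```

```bash
python3 -c "
from h import *
t,M,s=tool();print(s['t'],t,s['wrist_force'])
c=cal('wrist');np.savez('w18.npz',K=c[0],o=c[1],M=c[2])
im=save('wrist','w18')
im=save('side','s18');cv2.imwrite('pics/s18c.png',cv2.resize(im[170:280,300:430],None,fx=5,fy=5,interpolation=2))"
```

```text
34.15 [509.72202494 -66.51923469 238.29870358] [0.80649929 0.81076575 0.00167082]
```

View pics/w18.png

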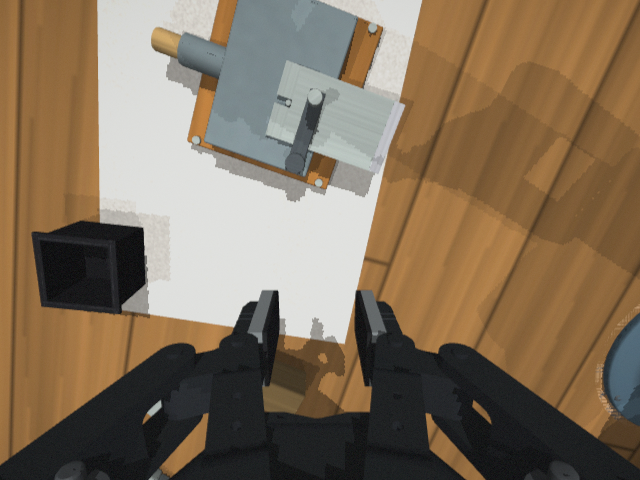

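View pics/s18c.png

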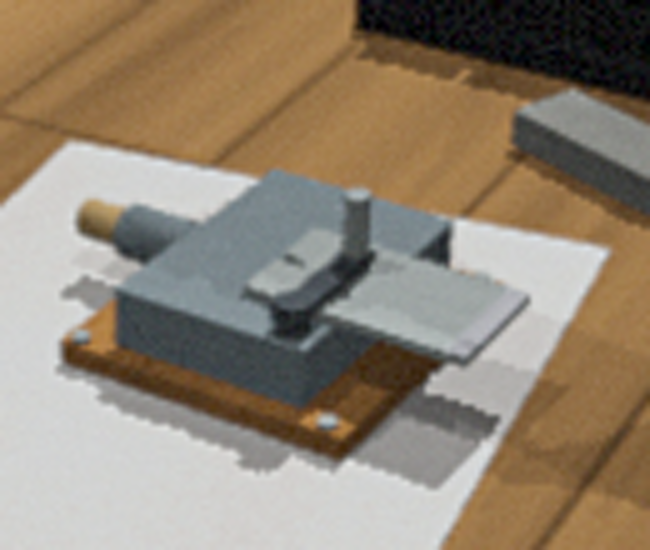

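Now I'll check the keeper angle, blade yaw and pin seating numerically from an enlarged crop.

```bash
python3 -c "
import cv2
i=cv2.imread('pics/w18.png');cv2.imwrite('pics/w18c.png',cv2.resize(i[50:190,250:420],None,fx=4.2,fy=4.2,interpolation=2))"
```

```text
(no output)
```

View pics/w18c.png

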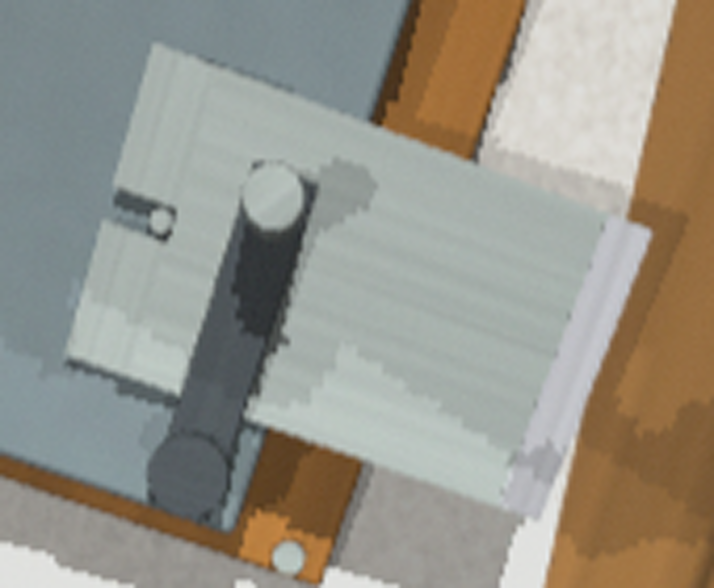

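Run:
```python
from h import *
c=ld('w18.npz')
f=lambda u,v:(250+(u+.5)/4.2-.5,50+(v+.5)/4.2-.5)
obj=[(55,32),(55,-32),(-55,32),(-55,-32)]
pix=[f(67,361),f(156,43),f(530,517),f(651,232)]
x,r=fitpose(c,obj,pix,50,[520,-154,-.06]);print(x,r.round(2).tolist())
pin=px2w('',*f(161,221),52,c)[:2];yaw=x[2]
print('pin in blade',np.array([[np.cos(yaw),np.sin(yaw)],[-np.sin(yaw),np.cos(yaw)]])@(pin-x[:2]))
peg=px2w('',*f(273,196),88,c);piv=px2w('',*f(189,474),60,c);d=peg-piv
print('peg',peg,'piv',piv,'keeper rel head',np.arctan2(d[1],d[0])-yaw, np.hypot(d[0],d[1]))
a,b=px2w('',*f(258,162),58,c),px2w('',*f(175,440),58,c);print('bar L edge',np.arctan2(*(a-b)[1::-1])-yaw)
a,b=px2w('',*f(317,183),58,c),px2w('',*f(236,450),58,c);print('bar R edge',np.arctan2(*(a-b)[1::-1])-yaw)
```

```text
[ 5.20114385e+02 -1.53296899e+02 -5.88708948e-02] [[-0.82, -1.33], [-0.89, 0.3], [1.81, 1.32], [0.0, -0.09]]
pin in blade [43.0408079  -0.50165357]
peg [ 540.66943268 -164.21340498   88.        ] piv [ 544.17928311 -108.53475051   60.        ] keeper rel head -1.5748797623539381 55.789171110095594
bar L edge -1.5584446874111542
bar R edge -1.5511728110522238
```

```bash
python3 -c "
from h import *
print(job.close_job(), env.state()['t'])"
```

```text
the job is handed in; nothing more can be done
the job is handed in; nothing more can be done
```

The blade is fitted to the head, the keeper bar is closed across it, and I handed the job in at about 34 s with the arm well clear.

I lifted the largest of the three plates (the one on the block) and laid it on the bed with about 3–4 N. I slid it onto the pin, which was set at about y = +13.5 mm. Sideways push at the stop was about 6 N. I then released the blade and carried the keeper round by its peg until it stopped at about 10 N.

| Check | Measured | Expected |
|---|---|---|
| Blade yaw against the head | -0.059 rad | -0.058 rad |
| Pin position in the blade | 43.0 mm (head-on stop by feel also agreed) | 43.5 mm at home |
| Keeper angle from the peg and pivot | -1.575 rad | -1.571 rad (closed) |

- **Weaker agreement:** the last blade fit had corner errors of up to about 2 px, so its lengths are good to about 1 mm. It also put the pin 0.5 mm off the notch centre, within the 1 mm clearance. The keeper bar's edges alone read about -1.555 rad, a rougher reading.
- **Other items:** the arm did not touch the pot, stone, brush or the two smaller plates at any point I saw. I did not measure their positions again at the end.

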